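# Unbolt the test kiln and hold its lid open

## Robot

A 7-joint arm with a two-finger parallel gripper is mounted at the origin on the work surface. World frame = base frame: x ahead of the robot, y to its left, z up, the work surface at z = 0. Lengths are in m, angles in rad, forces in N, time in s.
With the tool pointing down it reaches from about 0.35 to 0.9 m from the base axis. Payload 19.9 kg.
Tool frame: the origin (TCP) lies at the very end of the fingers, on their centre line; the grasp point (between the pads) lies 19 mm behind it; z points along the fingers, y is the direction in which the jaws open and shut (so a half turn about z gives the same grasp; the last joint's range is limited). The gripper opens to 85 mm and grips with 20 to 120 N. Pads are 22 mm wide; open, the fingers measure 114 mm over their backs; the gripper's body (76 mm by 85 mm) begins 54 mm behind the grasp point. The pads swing forward as they close: fully open they stand 13 mm farther back than shut.
Start: joints at [-1.145, 0.417, -0.01, 1.614, 0.005, 1.111, -0.053], TCP at [0.282, 0.558, 0.231] pointing down, gripper open.
Joint ranges: [-2.81, 2.81], [-0.39, 2.02], [-1.27, 1.25], [0.06, 2.57], [-1.19, 4.33], [0.19, 2], [-2.82, 2.82]. Speed limits (rad/s): [1.89, 1.89, 2.39, 2.39, 3.01, 3.01, 3.01].

## Interface

Orientations are given as a unit quaternion [w, x, y, z].
In Python, from rig import bot, cams gives the robot as it stands.
- The arm moves only by the tool step_arm, never from a script. Its argument "rows" is one flat list of numbers, 5 for each row, row after row: the shift along the tool's x, y, z in cm, then the turn about the tool's z in rad, then the opening, from 0 (shut) to 1 (fully open). In form: [dx, dy, dz, roll, claw, dx, dy, dz, roll, claw, ...]. A call has 1 to 5 rows; each row is the pose to reach, as a shift and turn from the pose commanded when the call began, along the tool's axes at that moment; what a row does not reach only later rows make up. A row lasts 1/8 s, in which the tool goes at most 62.5 mm and 10.7 degrees, less where a joint would pass 70% of its speed; a pose out of reach is approached as far as the arm can. A call with a gripper value outside its range is refused whole. The fingers move at their own pace and stop on an object; "squeeze" is the grip in N (left out, the last holds). Time passes only in rows, so rows that repeat a pose let the fingers close. It gives the time, the measured TCP pose, the force and the opening at its end, in the units of the state.
- bot.get_obs(): the state, without advancing time (a new reading comes with each control period).
- cams.read_camera(name): name is "scene" or "top"; returns the picture (400x640x3 uint8, red, green, blue); there is no depth.
- cams.camera_model(name): a dict with "fovy" (degrees; the focal length in pixels is half the picture's height over the tangent of half this angle, whatever the lens; pixels are square), "cx", "cy" (the principal point, pixels), "T" (4x4, takes a point from camera to world coordinates). Camera axes: x right, y down, z forward; pixel columns grow to the right and rows downward; lengths in m; the calibration is good to about 2 mm. A picture is of the moment at which its call begins. camera_model takes no time and is no camera call.
- bot.close_job(): hands the job in, once; it reports no verdict.
Trained networks look in the newest picture that a camera, given by its name, has taken for a name from the list of things; names that differ only in an ending like _2 or _b are one class to them, and where a whole thing is asked for, a point or a joint stands for the part that bears it (a point fixed in the world has none). Each returns a list of dicts, best first, with "conf" (0 to 1); they miss things now and then, are a little off and sometimes report something else, mostly with a low value. They report only what shows in the picture. A call takes as long as a camera call. They do not tell look-alikes from the thing itself.
- cams.look_for(camera, thing): "extent" ([centre column, centre row, width, height] in pixels, round what is visible of it).
- cams.outline_of(camera, thing): "pixels" (400x640 bool, what is visible of it) and "extent" ([centre column, centre row, width, height] in pixels, round what is visible of it).
- cams.spot_point(camera, thing): "point" ([column, row] in pixels: a listed point, or the origin of a listed thing).
The state is a dict: "time": time; "qpos": joint angles; "qd": joint speeds; "tau": joint torques, N m; "ee_pos": TCP position; "orientation": TCP orientation; "force": force on the tool from outside, world axes, zero at the start; "torque": the same for the moment, N m; "gripper_width": finger opening in m.
Only numpy, scipy, OpenCV 4.12 (cv2) and the standard library are available. Lean on these libraries where they do the work, as an engineer would, in place of code of your own. Each camera call takes 0.05 s, during which the arm holds its last target.

## Task

The small test kiln has cooled: draw the slide bolt on top of its lid fully back, then raise the lid by its front handle to 30 degrees and keep holding it there by the handle, steady, so that the potter can look in and take out the cups with both hands; the program finishes while still holding. The lid has no stay and its lining is brittle, so never let it drop, and do not swing it up beyond 50 degrees, towards the vases behind it. Leave the bowl and the beaker beside the kiln and the cups inside it where they stand.

Things in the scene. Friction and masses are not known exactly. Their poses are not given: they have to be found in the camera images.
- kiln: Bench-top test kiln, fixed: light grey steel case 250 mm deep (its x) by 270 mm wide (its y), rim 175 mm above the table, open chamber 140 x 160 x 117 mm deep in the middle. Grey controller box (110 x 55 mm, 133 mm high) on its +y side, out to 202 mm from the middle. Origin on the table under the middle of the case; its -x side is the front, towards the robot; z up.
- keeper: Dark steel strap, fixed on the kiln's -y side in line with the bolt: 34 mm wide, 6 mm thick, its middle 146 mm from the kiln's middle, standing up to 24 mm above the closed lid's top; the bolt passes through its eye. Its frame is the kiln's.
- lid (a joint): Angle of the kiln's lid in rad: 0 shut, growing as the front edge rises (30 degrees = 0.524); range 0 to 1.75. A grey steel and fibre slab 250 x 270 x 42 mm, about 0.9 kg (varies by a fifth), hinged along its rear lower edge. Its hinge is free-moving: let go, it falls shut. Two vases, up to 160 mm tall, stand close behind the case (gap 5 to 30 mm).
- lid_hinge (a point): Point on the hinge axis, at the middle of the lid's rear lower edge, 175 mm above the table, 125 mm behind the kiln's middle. The hinge axis runs along the kiln's y. The frame turns with the lid; x points from the front edge to the hinge.
- handle: The lid's front handle, part of the lid: a black round bar 16 mm in diameter and 130 mm long, parallel to the front edge, on two steel arms (8 mm wide, 57 mm either side of the middle). The frame's origin lies on the lid's hinge and turns with the lid; the bar is at point lid_handle.
- lid_handle (a point): Centre of the handle bar: in the lid's frame 300 mm in front of the hinge axis and 21 mm above it, that is 50 mm in front of the lid's front face (42 mm of free gap between bar and lid), 196 mm above the table when shut. The bar runs along the frame's y.
- bolt (a joint): How far the lid's slide bolt is drawn back, in m: it starts at 0 to 0.005 (shot through the keeper, which stops the lid from rising) and ends against its stop at 0.032 (fully back). It slides along the lid towards the kiln's +y, stays where it is left, and needs about 2 N.
- bolt_knob (a point): Middle of the black knob on the bolt: an upright cylinder 18 mm in diameter, 24 mm tall, its middle 34 mm and its top 46 mm above the lid's top, which is 218 mm above the table when shut. The bolt, a 10 mm rod 10 mm above the lid along the kiln's y, lies 88 mm forward of the kiln's middle in two staples (20 mm high and wide), 55 mm to -y and 100 mm to +y of the knob as shot. It rides on the lid.
- bowl: Pinkish bowl, 65 mm tall, 136 mm across, standing beside the kiln. Origin under its middle.
- mug: Cream beaker, 95 mm tall, 78 mm across, standing beside the kiln. Origin under its middle.
- cup_a: Small pinkish cup, 72 mm tall, 60 mm across, inside the chamber, out of sight while the lid is shut. Origin under its middle.
- cup_b: Small cream cup of the same size, inside the chamber. Origin under its middle.
Not all that is in view belongs to the job. Leave any purple look-alike of the mug alone.

How it is judged:
By the outcome, as a careful person would: the job done as asked, in the order asked, and still so for the second after the job is handed in, while the arm keeps its last pose, push and grip.
It also fails if it takes over 43 s, if anything falls off the work surface, if the arm or the gripper's body presses on something with over 40 N, if the wrist force passes 120 N, or if a joint passes its speed limit or range.

## Working session

There is one attempt and no reset: what is moved stays moved. The work goes in short steps, Python scripts to look and compute and a tool call to move; the robot and the scene stay as the last step left them, time stands still between calls to the robot, and variables do not carry over. Pictures are saved under pics/ and viewed, and the job is handed in when it is done.

Besides the shell and the picture viewer there is one more tool, called after ">>>" in YAML: its name, and indented under it one key for each argument. step_arm: Moves the arm, as the interface text tells. Its arguments: {"type":"object","properties":{"rows":{"type":"array"},"squeeze":{"type":"number"}},"required":["rows"]}

```bash
ls; mkdir -p pics
python3 - <<'E'
from rig import bot,cams
import cv2,json
import numpy as np
for n in ["scene","top"]:
    im=cams.read_camera(n); cv2.imwrite(f"pics/{n}0.png",im[:,:,::-1]); 
    m=cams.camera_model(n); print(n,m)
    for t in ["bolt_knob","lid_handle","kiln","lid_hinge","bowl","mug"]:
        print(t,[(np.round(d["point"],1).tolist(),round(d["conf"],2)) for d in cams.spot_point(n,t)])
print(bot.get_obs())
E
```

```text
pics
scene {'fovy': 57.94431149130548, 'cx': 313.40077391022993, 'cy': 198.60252315956913, 'T': array([[ 0.95695027, -0.27398352,  0.09580825,  0.54033253],
       [-0.29022752, -0.9075198 ,  0.30360469, -0.2100833 ],
       [ 0.0037652 , -0.31834078, -0.94796887,  0.99193664],
       [ 0.        ,  0.        ,  0.        ,  1.        ]])}
bolt_knob [([290.2, 290.4], 0.67)]
lid_handle [([288.1, 287.5], 0.7), ([244.2, 265.4], 0.68)]
kiln []
lid_hinge [([313.6, 382.2], 0.35)]
bowl [([315.3, 387.3], 0.96)]
mug [([237.2, 199.6], 0.89), ([274.8, 177.5], 0.69), ([250.3, 145.7], 0.68), ([318.3, 385.4], 0.52)]
top {'fovy': 44.17699019889277, 'cx': 319.460728868541, 'cy': 202.25865752385096, 'T': array([[ 0.01122053, -0.99163058,  0.12861918,  0.47299849],
       [-0.9995979 , -0.00777375,  0.02726904,  0.01657581],
       [-0.02604096, -0.12887343, -0.99131907,  1.23541988],
       [ 0.        ,  0.        ,  0.        ,  1.        ]])}
bolt_knob [([410.9, 250.2], 0.91)]
lid_handle [([368.2, 288.8], 0.87)]
kiln []
lid_hinge []
bowl [([481.5, 254.6], 0.86)]
mug [([257.0, 235.7], 0.91), ([275.3, 286.3], 0.64)]
{'time': 0.7, 'qpos': array([-1.144506  ,  0.41736345, -0.01027429,  1.61357664,  0.00472634,
        1.11069129, -0.05299137]), 'qd': array([ 1.05581535e-03, -4.06849715e-05, -8.74148927e-04,  1.04002010e-03,
        1.41830985e-03, -2.27964614e-03, -5.08526618e-04]), 'tau': array([-2.90426560e-04, -8.64096808e+01,  6.78042825e-01, -4.35134125e+01,
        1.91339850e-02,  2.48991550e-03, -1.49893725e-05]), 'ee_pos': array([0.2818381 , 0.5578446 , 0.23129287]), 'orientation': array([ 3.31647291e-05,  2.31768469e-01,  9.72770978e-01, -1.36276496e-05]), 'force': array([-0.38143102, -0.6751867 ,  0.6687296 ]), 'torque': array([ 0.00884914, -0.05235328, -0.00841003]), 'gripper_width': 0.08539322169148365}
```

View pics/scene0.png

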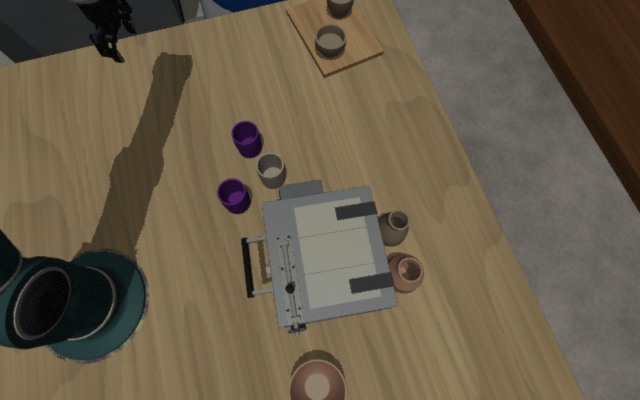

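View pics/top0.png

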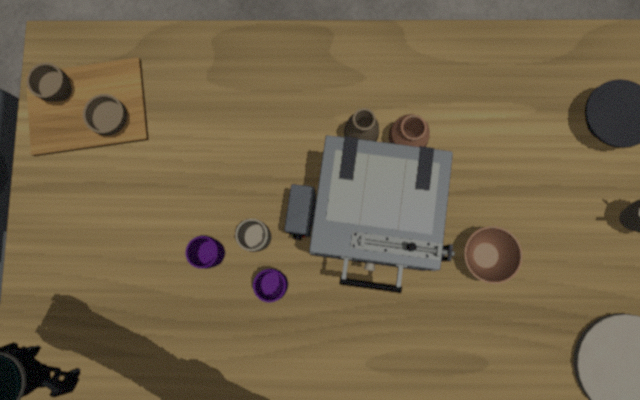

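Run:
```python
import cv2
a=cv2.imread("pics/scene0.png")[170:340,215:435]; b=cv2.imread("pics/top0.png")[100:310,270:470]
cv2.imwrite("pics/c_s.png",cv2.resize(a,None,fx=3.5,fy=3.5,interpolation=cv2.INTER_CUBIC))
cv2.imwrite("pics/c_t.png",cv2.resize(b,None,fx=2.85,fy=2.85,interpolation=cv2.INTER_CUBIC))
```

```text
(no output)
```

View pics/c_s.png

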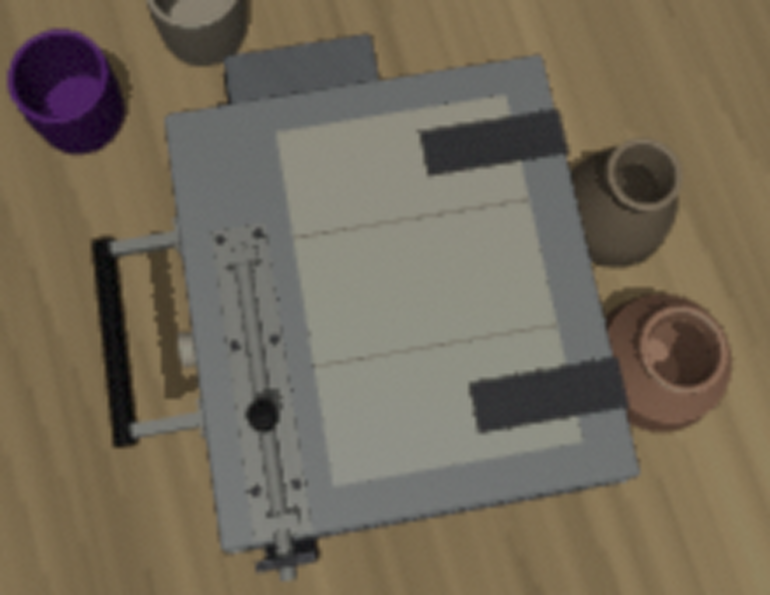

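View pics/c_t.png

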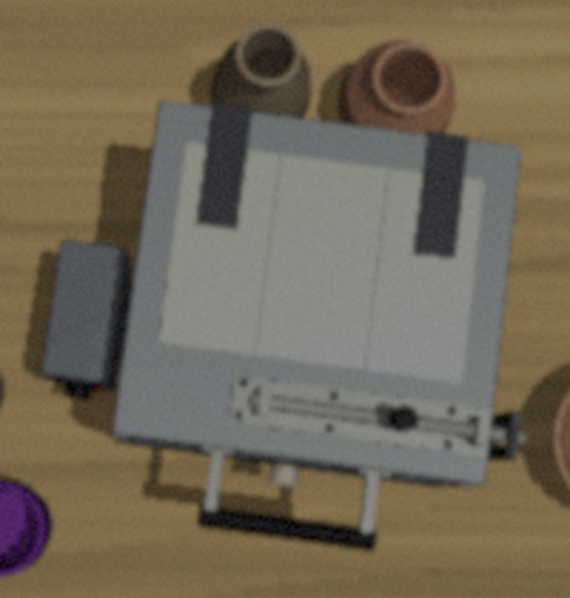

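```bash
cat > h.py <<'E'
import numpy as np
from rig import bot,cams
from scipy.optimize import least_squares
M={n:cams.camera_model(n) for n in ["scene","top"]}
def proj(n,P):
    m=M[n];T=m["T"];f=200/np.tan(np.radians(m["fovy"])/2)
    c=(np.atleast_2d(P)-T[:3,3])@T[:3,:3]
    return np.c_[m["cx"]+f*c[:,0]/c[:,2],m["cy"]+f*c[:,1]/c[:,2]]
def ray(n,px,z):
    m=M[n];T=m["T"];f=200/np.tan(np.radians(m["fovy"])/2)
    d=T[:3,:3]@np.array([(px[0]-m["cx"])/f,(px[1]-m["cy"])/f,1]);o=T[:3,3]
    return o+d*(z-o[2])/d[2]
def K(p,L):
    c,s=np.cos(p[2]),np.sin(p[2]);L=np.atleast_2d(L)
    return np.c_[p[0]+c*L[:,0]-s*L[:,1],p[1]+s*L[:,0]+c*L[:,1],L[:,2]]
E
python3 - <<'E'
from h import *
L=np.array([[-.125,.135,.218],[.125,.135,.218],[.125,-.135,.218],[-.125,-.135,.218],[-.175,.065,.196],[-.175,-.065,.196]])
S=np.array([[263,202.6],[370.4,186.3],[397,305.7],[280,327],[244.4,238.6],[250.4,296.6]])
T=np.array([[310.7,252.3],[326.1,135.8],[452.5,151.6],[440.9,268.4],[340.9,281.4],[401.2,289.5]])
def r(p): return np.r_[proj("scene",K(p,L))-S,proj("top",K(p,L))-T].ravel()
s=least_squares(r,[.5,-.1,0],loss='soft_l1');print(s.x,np.degrees(s.x[2]));print(r(s.x).reshape(-1,2).round(1))
p=s.x
for n,px in [("scene",(290.1,287.1)),("top",(411.8,244.8))]:
    w=ray(n,px,.264); c,si=np.cos(p[2]),np.sin(p[2]);d=w[:2]-p[:2]
    print(n,w,c*d[0]+si*d[1],-si*d[0]+c*d[1])
E
```

```text
[ 0.60975689 -0.08591063 -0.12433901] -7.124100772330351
[[-2.3 -0.3]
 [-1.2 -1.4]
 [ 0.8  0.3]
 [-2.7  0.9]
 [-0.7 -0.4]
 [-0.   0.9]
 [-1.  -0.7]
 [-0.2 -1.6]
 [ 1.  -1.3]
 [ 0.2  1.1]
 [-0.8 -1. ]
 [ 1.2 -0.5]]
scene [ 0.51689263 -0.13915602  0.264     ] -0.08554390000558026 -0.0643512441451761
top [ 0.51651275 -0.13839086  0.264     ] -0.08601574919286667 -0.06363910639643838
```

```bash
cat >> h.py <<'E'
from scipy.spatial.transform import Rotation as Ro
P=np.array([0.60976,-0.08591,-0.12434])
def to(L,heading=-0.12434):
    """L in kiln coords TCP; prints tool shift cm and roll"""
    o=bot.get_obs();q=o["orientation"];R=Ro.from_quat([q[1],q[2],q[3],q[0]])
    w=K(P,L)[0]; d=R.inv().apply(w-o["ee_pos"])*100
    y=R.apply([0,1,0]);h=np.arctan2(y[1],y[0]); r=-(heading-h); r=(r+np.pi/2)%np.pi-np.pi/2
    print("to",np.round(w,4),"shift cm",d.round(2),"roll",round(r,3))
def st():
    o=bot.get_obs();w=o["ee_pos"]-np.r_[P[:2],0];c,s=np.cos(P[2]),np.sin(P[2])
    print("t",o["time"],"kiln tcp",np.round([c*w[0]+s*w[1],-s*w[0]+c*w[1],w[2]],4),"F",o["force"].round(1),"w",round(o["gripper_width"],4),"qd",abs(o["qd"]).max().round(3),"q",o["qpos"].round(2))
E
python3 - <<'E'
from h import *
st();to([-.0868,-.064,.33])
# plug and handle checks
p=P
for n,px in [("top",(370,270.5)),("top",(370,263))]:
    for z in (.1,.15,.196): 
        w=ray(n,px,z);c,s=np.cos(p[2]),np.sin(p[2]);d=w[:2]-p[:2];print(z,c*d[0]+s*d[1],-s*d[0]+c*d[1])
w=ray("scene",(268.7,270),.15);print(w)
E
```

```text
t 0.7 kiln tcp [-0.4052  0.5981  0.2313] F [-0.4 -0.7  0.7] w 0.0854 qd 0.002 q [-1.14  0.42 -0.01  1.61  0.    1.11 -0.05]
to [ 0.5157 -0.1387  0.33  ] shift cm [-52.28 -51.62  -9.87] roll 1.227
0.1 -0.14619203379774973 -0.0012925515828053971
0.15 -0.14628996741153788 0.0024957387022813173
0.196 -0.14638006633622294 0.005980965764561103
0.1 -0.12936806864543887 0.0007766257363722127
0.15 -0.13020687202190045 0.004473796544242372
0.196 -0.13097857112824518 0.007875193687482896
[ 0.47642551 -0.07676588  0.15      ]
```

>>> step_arm:
  rows: [-3,-3,-4,0.12,0.5,-7,-7,-8,0.25,0.5,-11,-11,-10,0.4,0.5,-15,-15,-10,0.55,0.5,-19,-19,-10,0.7,0.5]
  squeeze: 30

```text
time: 1.32
ee_pos: [0.3662, 0.3006, 0.3318]
orientation: [0.0, 0.553, 0.833, 0.001]
force: [0.4, 0.1, 0.2]
gripper_width: 0.0424
```

Run:
```python
from h import *
st();to([-.0868,-.064,.33])
for z in (.05,.1,.15,.19):
  w=ray("scene",(266.6,270),z);c,s=np.cos(P[2]),np.sin(P[2]);d=w[:2]-P[:2];print(z,c*d[0]+s*d[1],-s*d[0]+c*d[1])
```

```text
t 1.325 kiln tcp [-0.2896  0.3533  0.3318] F [0.4 0.1 0.2] w 0.0424 qd 0.407 q [-0.95  0.05  0.21  1.85 -0.01  1.24 -0.34]
to [ 0.5157 -0.1387  0.33  ] shift cm [-46.29  -3.23   0.15] roll 0.522
0.05 -0.14826912885347737 0.008222078683272745
0.1 -0.14323813141111177 0.000788080046233923
0.15 -0.13820713396874623 -0.006645918590804907
0.19 -0.13418233601485377 -0.012593117500435961
```

>>> step_arm:
  rows: [-5,-0.4,0,0.15,0.5,-10.5,-0.8,0,0.3,0.5,-16,-1.2,0,0.45,0.5,-21.5,-1.6,0,0.52,0.5,-27,-2,0,0.52,0.5]

```text
time: 1.95
ee_pos: [0.4535, 0.0446, 0.3316]
orientation: [0.0, 0.748, 0.664, 0.0]
force: [1.7, 0.8, 0.0]
gripper_width: 0.0425
```

Run:
```python
from h import *
st();to([-.0868,-.064,.33])
```

```text
t 1.95 kiln tcp [-0.1712  0.1101  0.3316] F [1.7 0.8 0. ] w 0.0425 qd 1.088 q [-0.66  0.01  0.5   1.89 -0.    1.24 -0.28]
to [ 0.5157 -0.1387  0.33  ] shift cm [-17.47   8.33   0.16] roll 0.006
```

>>> step_arm:
  rows: [-4,2,0,0,0.5,-8,4,0,0,0.5,-12,6,0,0,0.5,-15,7.5,0,0,0.5,-17,8.2,0,0,0.5]

```text
time: 2.58
ee_pos: [0.5151, -0.1336, 0.3313]
orientation: [0.0, 0.748, 0.664, -0.0]
force: [0.3, 0.9, -0.1]
gripper_width: 0.0428
```

Run:
```python
from h import *
st();to([-.0868,-.064,.33])
```

```text
t 2.575 kiln tcp [-0.088  -0.0591  0.3313] F [ 0.3  0.9 -0.1] w 0.0428 qd 0.399 q [-0.4   0.2   0.69  1.73 -0.13  1.26  0.21]
to [ 0.5157 -0.1387  0.33  ] shift cm [-0.49  0.12  0.13] roll 0.006
```

>>> step_arm:
  rows: [-0.2,0.1,2,0,0.5,-0.2,0.1,4,0,0.5,-0.2,0.1,4,0,0.5]

```text
time: 2.95
ee_pos: [0.515, -0.134, 0.2905]
orientation: [-0.001, 0.747, 0.665, -0.001]
force: [0.4, 0.1, -0.3]
gripper_width: 0.0428
```

Run:
```python
from h import *
import cv2
st();to([-.0868,-.064,.242])
im=[]
for n,(r,c) in {"scene":((170,340),(215,415)),"top":((170,340),(290,490))}.items():
    im.append(cv2.resize(cams.read_camera(n)[r[0]:r[1],c[0]:c[1],::-1],None,fx=2,fy=2))
cv2.imwrite("pics/k1.png",np.hstack(im))
```

```text
t 2.95 kiln tcp [-0.088  -0.0595  0.2905] F [ 0.4  0.1 -0.3] w 0.0428 qd 0.036 q [-0.38  0.23  0.68  1.79 -0.16  1.18  0.23]
to [ 0.5157 -0.1387  0.242 ] shift cm [-0.45  0.13  4.85] roll 0.007
```

View pics/k1.png

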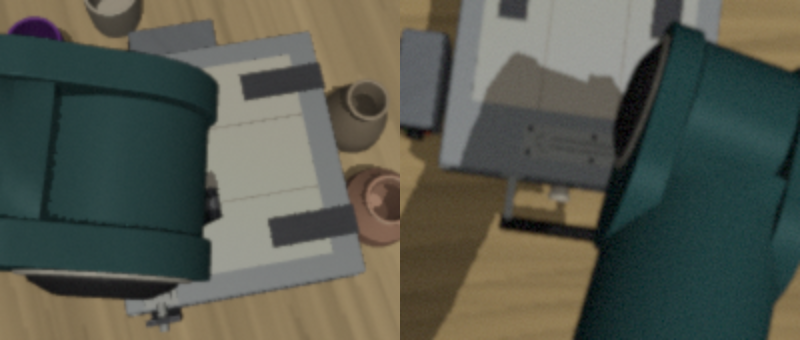

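>>> step_arm:
  rows: [-0.45,0.1,1,0,0.5,-0.45,0.1,2,0,0.5,-0.45,0.1,3,0,0.5,-0.45,0.1,4,0,0.5,-0.45,0.1,4.7,0,0.5]

```text
time: 3.68
ee_pos: [0.5159, -0.1387, 0.2435]
orientation: [-0.0, 0.747, 0.665, -0.0]
force: [-0.6, -0.3, -0.5]
gripper_width: 0.0426
```

>>> step_arm:
  rows: [0,0,0,0,0,0,0,0,0,0,0,0,0,0,0,0,0,0,0,0]
  squeeze: 25

```text
time: 4.18
ee_pos: [0.5147, -0.1387, 0.2443]
orientation: [-0.001, 0.747, 0.664, -0.001]
force: [-11.5, 1.7, 4.8]
gripper_width: 0.0165
```

Run:
```python
from h import *
st();to([-.0868,-.064,.242])
```

```text
t 4.175 kiln tcp [-0.0877 -0.0641  0.2443] F [-11.5   1.7   4.8] w 0.0165 qd 0.001 q [-0.35  0.29  0.67  1.84 -0.2   1.08  0.28]
to [ 0.5157 -0.1387  0.242 ] shift cm [0.01 0.09 0.23] roll 0.007
```

>>> step_arm:
  rows: [0.5,-0.1,0,0,0,1.1,-0.1,0,0,0,1.7,-0.1,0,0,0,2.3,-0.1,0,0,0,2.7,-0.1,0,0,0]

```text
time: 4.8
ee_pos: [0.518, -0.1114, 0.2444]
orientation: [-0.0, 0.747, 0.665, -0.0]
force: [-4.3, -1.6, 0.4]
gripper_width: 0.0168
```

Run:
```python
from h import *
st()
```

```text
t 4.8 kiln tcp [-0.0879 -0.0367  0.2444] F [-4.3 -1.6  0.4] w 0.0168 qd 0.065 q [-0.4   0.27  0.66  1.85 -0.19  1.08  0.22]
```

Drawn by ~27 mm with 2 N drag, as expected. Continue to the stop.

>>> step_arm:
  rows: [0.2,0,0,0,0,0.4,0,0,0,0,0.6,0,0,0,0,0.8,0,0,0,0,0.8,0,0,0,0]

```text
time: 5.42
ee_pos: [0.5186, -0.1067, 0.2445]
orientation: [0.001, 0.748, 0.664, -0.001]
force: [-6.3, -19.0, -0.2]
gripper_width: 0.0169
```

Run:
```python
from h import *
st()
```

```text
t 5.425 kiln tcp [-0.0879 -0.0319  0.2445] F [ -6.3 -19.   -0.2] w 0.0169 qd 0.003 q [-0.41  0.27  0.66  1.85 -0.18  1.08  0.2 ]
```

>>> step_arm:
  rows: [0,0,0,0,0.5,0,0,0,0,0.5,0,0,0,0,0.5,0,0,-3,0,0.5,0,0,-7,0,0.5]

```text
time: 6.05
ee_pos: [0.5188, -0.1035, 0.3147]
orientation: [-0.0, 0.747, 0.665, -0.001]
force: [0.4, -0.6, -0.6]
gripper_width: 0.0429
```

>>> step_arm:
  rows: [0,-4,-1,0,0.5,0,-9,-1,0,0.5,0,-14,-1,0,0.5,0,-18,-1,0,0.5,0,-20,-1,0,0.5]

```text
time: 6.68
ee_pos: [0.3191, -0.0802, 0.3245]
orientation: [0.0, 0.747, 0.665, 0.001]
force: [0.3, -0.4, 0.0]
gripper_width: 0.0428
```

Run:
```python
from h import *
import cv2
st();to([-.175,0,.3])
im=[]
for n,(r,c) in {"scene":((170,340),(215,415)),"top":((170,340),(290,490))}.items():
    im.append(cv2.resize(cams.read_camera(n)[r[0]:r[1],c[0]:c[1],::-1],None,fx=2,fy=2))
    print([(np.round(d["point"],1).tolist(),round(d["conf"],2)) for d in cams.spot_point(n,"bolt_knob")])
cv2.imwrite("pics/k2.png",np.hstack(im))
for y in(-.064,-.032):print(proj("scene",K(P,[-.088,y,.264])),proj("top",K(P,[-.088,y,.264])))
```

```text
t 6.675 kiln tcp [-0.2891 -0.0304  0.3245] F [ 0.3 -0.4  0. ] w 0.0428 qd 0.37 q [-0.53 -0.33  0.54  2.14  0.17  1.29 -0.18]
to [ 0.4361 -0.0642  0.3   ] shift cm [ 2.94 11.43  2.47] roll 0.008
[([290.3, 273.2], 0.8)]
[([395.1, 246.1], 0.63)]
[[288.83738196 287.1351616 ]] [[411.87039533 245.83117649]]
[[286.4589572  270.88540437]] [[395.55965096 243.63423244]]
```

View pics/k2.png

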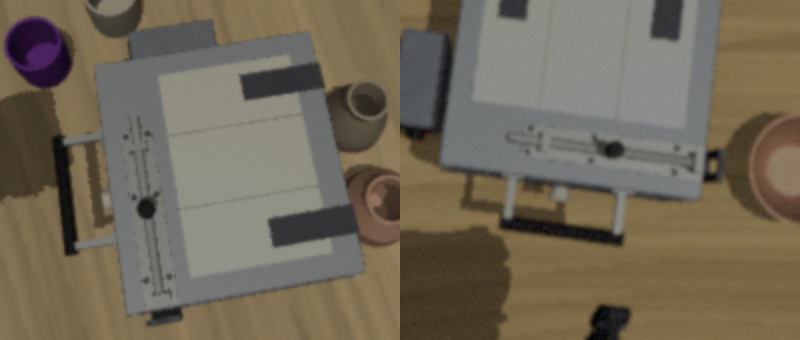

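>>> step_arm:
  rows: [1,3,0,0,0.5,2,6,0,0,0.5,2.9,9,0,0,0.5,2.9,11,1,0,0.5,2.9,11.4,2.5,0,0.5]

```text
time: 7.5
ee_pos: [0.4384, -0.0651, 0.2984]
orientation: [0.001, 0.747, 0.665, -0.001]
force: [0.6, 0.0, 0.1]
gripper_width: 0.043
```

Run:
```python
from h import *
import cv2
st();to([-.175,0,.177])
im=[]
for n,(r,c) in {"scene":((170,340),(215,415)),"top":((170,340),(290,490))}.items():
    im.append(cv2.resize(cams.read_camera(n)[r[0]:r[1],c[0]:c[1],::-1],None,fx=2,fy=2))
cv2.imwrite("pics/k3.png",np.hstack(im))
```

```text
t 7.5 kiln tcp [-0.1726 -0.0006  0.2984] F [0.6 0.  0.1] w 0.043 qd 0.282 q [-0.57  0.    0.65  1.97 -0.    1.17 -0.03]
to [ 0.4361 -0.0642  0.177 ] shift cm [ 0.09 -0.23 12.14] roll 0.007
```

View pics/k3.png

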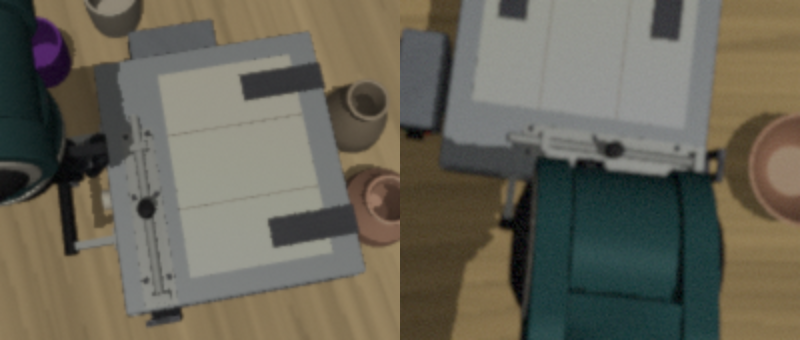

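>>> step_arm:
  rows: [0,-0.2,2.5,0,0.5,0,-0.2,5,0,0.5,0,-0.2,7.5,0,0.5,0,-0.2,9.5,0,0.5,0,-0.2,10.5,0,0.5]

```text
time: 8.22
ee_pos: [0.4345, -0.0647, 0.1938]
orientation: [-0.0, 0.747, 0.664, -0.0]
force: [0.2, 0.4, -0.3]
gripper_width: 0.0424
```

Run:
```python
from h import *
st();to([-.175,0,.176])
```

```text
t 8.225 kiln tcp [-0.1765 -0.0007  0.1938] F [ 0.2  0.4 -0.3] w 0.0424 qd 0.179 q [-0.53  0.15  0.66  2.11 -0.11  0.92  0.08]
to [ 0.4361 -0.0642  0.176 ] shift cm [0.07 0.15 1.78] roll 0.007
```

>>> step_arm:
  rows: [0,0.1,0.8,0,0.5,0,0.1,1.7,0,0.5,0,0.1,1.7,0,0.5]

```text
time: 8.6
ee_pos: [0.4359, -0.0649, 0.177]
orientation: [-0.0, 0.747, 0.665, -0.0]
force: [-0.4, 0.2, 0.5]
gripper_width: 0.0428
```

>>> step_arm:
  rows: [0,0,0,0,0,0,0,0,0,0,0,0,0,0,0,0,0,0,0,0]
  squeeze: 40

```text
time: 9.1
ee_pos: [0.4362, -0.0649, 0.1777]
orientation: [-0.0, 0.747, 0.665, 0.0]
force: [-2.1, 0.3, 4.6]
gripper_width: 0.0143
```

Run:
```python
from h import *
st();to([-.175,0,.176])
```

```text
t 9.1 kiln tcp [-0.1748 -0.0007  0.1777] F [-2.1  0.3  4.6] w 0.0143 qd 0.002 q [-0.52  0.18  0.66  2.12 -0.14  0.88  0.11]
to [ 0.4361 -0.0642  0.176 ] shift cm [ 0.07 -0.01  0.17] roll 0.007
```

>>> step_arm:
  rows: [0,0.05,-0.5,0,0,0,0.12,-1.3,0,0,0,0.3,-2.6,0,0,0,0.3,-2.6,0,0]

```text
time: 9.6
ee_pos: [0.4391, -0.0652, 0.2043]
orientation: [-0.0, 0.747, 0.665, 0.0]
force: [-2.3, -0.4, -4.6]
gripper_width: 0.0147
```

Run:
```python
from h import *
st();to([-.172,0,.2038])
```

```text
t 9.6 kiln tcp [-0.1719 -0.0007  0.2043] F [-2.3 -0.4 -4.6] w 0.0147 qd 0.029 q [-0.53  0.14  0.67  2.09 -0.11  0.94  0.07]
to [ 0.4391 -0.0646  0.2038] shift cm [ 0.07 -0.01  0.05] roll 0.007
```

>>> step_arm:
  rows: [0,0.2,-1.3,0,0,0,0.5,-2.6,0,0,0,0.85,-3.8,0,0,0,1.25,-5.1,0,0,0,1.7,-6.3,0,0]

```text
time: 10.22
ee_pos: [0.4553, -0.0674, 0.267]
orientation: [-0.001, 0.747, 0.664, -0.001]
force: [-7.0, -1.7, -2.6]
gripper_width: 0.0143
```

Run:
```python
from h import *
st()
for a in (20,22.5,25,27.5,30,30.5):
    t=np.radians(a);to([-.1748+.3*(1-np.cos(t))+.021*np.sin(t),-.0007,.1777+.3*np.sin(t)-.021*(1-np.cos(t))])
```

```text
t 10.225 kiln tcp [-0.1556 -0.0007  0.267 ] F [-7.  -1.7 -2.6] w 0.0143 qd 0.224 q [-0.55  0.09  0.67  1.98 -0.06  1.1   0.03]
to [ 0.4613 -0.0681  0.279 ] shift cm [ 0.    0.6  -1.21] roll 0.007
to [ 0.4669 -0.0688  0.2909] shift cm [-0.    1.16 -2.4 ] roll 0.007
to [ 0.4729 -0.0695  0.3025] shift cm [-0.01  1.77 -3.56] roll 0.007
to [ 0.4795 -0.0703  0.3139] shift cm [-0.01  2.42 -4.69] roll 0.007
to [ 0.4865 -0.0712  0.3249] shift cm [-0.02  3.13 -5.8 ] roll 0.007
to [ 0.488  -0.0714  0.3271] shift cm [-0.02  3.28 -6.02] roll 0.007
```

>>> step_arm:
  rows: [0,0.5,-1.2,0,0,0,1.1,-2.4,0,0,0,1.75,-3.6,0,0,0,2.4,-4.7,0,0,0,2.8,-5.3,0,0]

```text
time: 10.85
ee_pos: [0.4811, -0.0706, 0.3199]
orientation: [-0.003, 0.747, 0.664, -0.002]
force: [-35.5, 2.2, 16.6]
gripper_width: 0.0144
```

>>> step_arm:
  rows: [0,0,0,0,0,0,0,0,0,0]

```text
time: 11.1
ee_pos: [0.4809, -0.0706, 0.3196]
orientation: [-0.003, 0.747, 0.664, -0.002]
force: [-35.6, 2.5, 16.7]
gripper_width: 0.0148
```

Run:
```python
from h import *
import cv2
st()
for a in (28,29,30,30.5):
    t=np.radians(a);to([-.1748+.3*(1-np.cos(t))+.021*np.sin(t),-.0007,.1777+.3*np.sin(t)-.021*(1-np.cos(t))])
im=[]
for n in("scene","top"):
    i=cams.read_camera(n);cv2.imwrite(f"pics/l_{n}.png",i[:,:,::-1]);im.append(i[120:340,210:490,::-1])
    print([(np.round(d["point"],1).tolist(),round(d["conf"],2)) for d in cams.spot_point(n,"bolt_knob")])
cv2.imwrite("pics/l1.png",cv2.resize(np.hstack(im),None,fx=1.4,fy=1.4))
```

```text
t 11.1 kiln tcp [-0.1298 -0.0008  0.3196] F [-35.6   2.5  16.7] w 0.0148 qd 0.001 q [-0.54  0.1   0.68  1.85 -0.07  1.23  0.04]
to [ 0.4809 -0.0705  0.3161] shift cm [ 0.01 -0.    0.35] roll 0.007
to [ 0.4836 -0.0709  0.3205] shift cm [ 0.01  0.28 -0.09] roll 0.007
to [ 0.4865 -0.0712  0.3249] shift cm [ 0.    0.56 -0.53] roll 0.007
to [ 0.488  -0.0714  0.3271] shift cm [ 0.    0.71 -0.75] roll 0.007
[([320.2, 261.8], 0.87)]
[([406.4, 211.5], 0.76), ([483.7, 257.7], 0.38)]
```

View pics/l1.png

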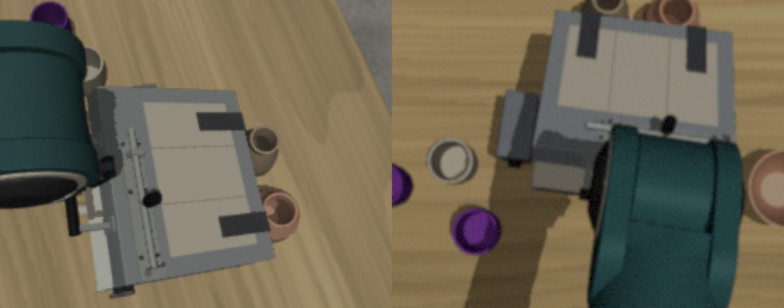

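>>> step_arm:
  rows: [0,-0.2,-0.4,0,0,0,-0.2,-0.8,0,0,0,-0.2,-0.8,0,0]

```text
time: 11.68
ee_pos: [0.4856, -0.0711, 0.3284]
orientation: [0.004, 0.747, 0.664, 0.002]
force: [40.1, -10.0, -32.9]
gripper_width: 0.0142
```

Run:
```python
from h import *
import cv2
st()
def lid(t,L): # L: lid frame: x from hinge(neg fwd), y, z up from hinge
    c,s=np.cos(t),np.sin(t)
    return [.125+L[0]*c+L[2]*s,L[1],.175-L[0]*s+L[2]*c]
for a in (29,30,31):
    t=np.radians(a);to([-.1748+.3*(1-np.cos(t))+.021*np.sin(t),-.0007,.1777+.3*np.sin(t)-.021*(1-np.cos(t))])
im=[]
pts=[(-.25,.135,.042),(-.25,-.135,.042),(0,-.135,.042),(0,.135,.042),(-.25,-.135,0)]
for n in("scene","top"):
    i=cams.read_camera(n)[:,:,::-1].copy()
    print([(np.round(d["point"],1).tolist(),round(d["conf"],2)) for d in cams.spot_point(n,"bolt_knob")])
    for a in(26,28,30,32,34): print(a,proj(n,K(P,lid(np.radians(a),(-.213,-.032,.076)))).round(1))
    big=cv2.resize(i,None,fx=4,fy=4,interpolation=cv2.INTER_CUBIC)
    for a,col in((27,(255,0,0)),(30,(0,255,0)),(33,(0,0,255))):
        for L in pts:
            u=proj(n,K(P,lid(np.radians(a),L)))[0]*4+2;cv2.circle(big,tuple(int(v) for v in u),3,col,-1)
    im.append(big[500:1380,960:1760] if n=="scene" else big[440:1320,1200:2000])
cv2.imwrite("pics/l2.png",cv2.resize(np.hstack(im),(800,440)))
cv2.imwrite("pics/l2s.png",cv2.resize(im[0],(545,600)));cv2.imwrite("pics/l2t.png",cv2.resize(im[1],(545,600)))
```

```text
t 11.675 kiln tcp [-0.1251 -0.0008  0.3284] F [ 40.1 -10.  -32.9] w 0.0142 qd 0.005 q [-0.55  0.09  0.68  1.84 -0.06  1.23  0.03]
to [ 0.4836 -0.0709  0.3205] shift cm [ 0.01 -0.2   0.79] roll 0.007
to [ 0.4865 -0.0712  0.3249] shift cm [0.01 0.09 0.35] roll 0.007
to [ 0.4895 -0.0716  0.3292] shift cm [ 0.    0.4  -0.08] roll 0.007
[([321.7, 259.4], 0.83), ([275.7, 178.7], 0.65)]
26 [[313.8 260.5]]
28 [[317.  259.5]]
30 [[320.3 258.5]]
32 [[323.7 257.5]]
34 [[327.3 256.4]]
[([408.2, 210.0], 0.57)]
26 [[404.1 212. ]]
28 [[404.9 208.5]]
30 [[405.7 205. ]]
32 [[406.5 201.3]]
34 [[407.3 197.5]]
```

View pics/l2s.png

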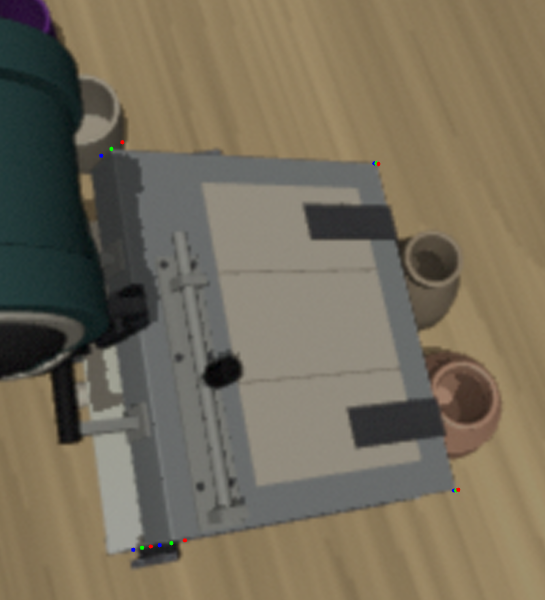

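View pics/l2t.png

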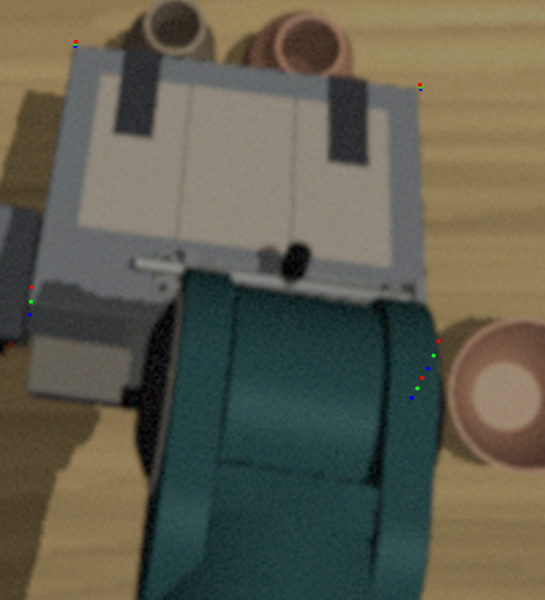

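>>> step_arm:
  rows: [0,0.11,0.12,0,0,0,0.22,0.23,0,0,0,0.22,0.23,0,0]

```text
time: 12.25
ee_pos: [0.484, -0.0709, 0.3254]
orientation: [0.0, 0.747, 0.664, -0.0]
force: [-2.3, -3.8, -3.4]
gripper_width: 0.0144
```

Run:
```python
from h import *
st()
for a in (29,30,31):
    t=np.radians(a);to([-.1748+.3*(1-np.cos(t))+.021*np.sin(t),-.0007,.1777+.3*np.sin(t)-.021*(1-np.cos(t))])
```

```text
t 12.25 kiln tcp [-0.1266 -0.0007  0.3254] F [-2.3 -3.8 -3.4] w 0.0144 qd 0.004 q [-0.55  0.1   0.68  1.84 -0.06  1.23  0.03]
to [ 0.4836 -0.0709  0.3205] shift cm [ 0.   -0.04  0.49] roll 0.007
to [ 0.4865 -0.0712  0.3249] shift cm [0.   0.25 0.05] roll 0.007
to [ 0.4895 -0.0716  0.3292] shift cm [-0.    0.55 -0.38] roll 0.007
```

>>> step_arm:
  rows: [0,0,0,0,0,0,0,0,0,0,0,0,0,0,0,0,0,0,0,0]

```text
time: 12.75
ee_pos: [0.484, -0.0709, 0.3253]
orientation: [0.0, 0.747, 0.664, -0.0]
force: [-1.7, -4.4, -2.9]
gripper_width: 0.0147
```

Run:
```python
from h import *
import cv2
st()
def lid(t,L):
    c,s=np.cos(t),np.sin(t)
    return [.125+L[0]*c+L[2]*s,L[1],.175-L[0]*s+L[2]*c]
i=cams.read_camera("scene")[:,:,::-1].copy()
for t in("bolt_knob","bowl","mug"):print(t,[(np.round(d["point"],1).tolist(),round(d["conf"],2)) for d in cams.spot_point("scene",t)])
big=cv2.resize(i,None,fx=6,fy=6,interpolation=cv2.INTER_CUBIC)
for a,col in((27,(255,0,0)),(30,(0,255,0)),(33,(0,0,255))):
    for L in [(-.25,.135,.042),(-.25,-.135,.042),(-.25,-.135,0)]:
        u=proj("scene",K(P,lid(np.radians(a),L)))[0]*6+3;cv2.circle(big,tuple(int(v) for v in u),3,col,-1)
cv2.imwrite("pics/l3.png",np.hstack([big[950:1250,1550:1950],big[1850:2150,1550:1950]]))
i2=cams.read_camera("top")[:,:,::-1]
cv2.imwrite("pics/l4.png",np.hstack([cv2.resize(i,(400,250)),cv2.resize(i2,(400,250))]))
```

```text
t 12.75 kiln tcp [-0.1267 -0.0007  0.3253] F [-1.7 -4.4 -2.9] w 0.0147 qd 0.002 q [-0.55  0.09  0.68  1.84 -0.06  1.23  0.03]
bolt_knob [([321.9, 264.8], 0.62)]
bowl [([316.2, 382.9], 0.56)]
mug [([250.0, 149.9], 0.66), ([276.1, 179.3], 0.63)]
```

View pics/l3.png

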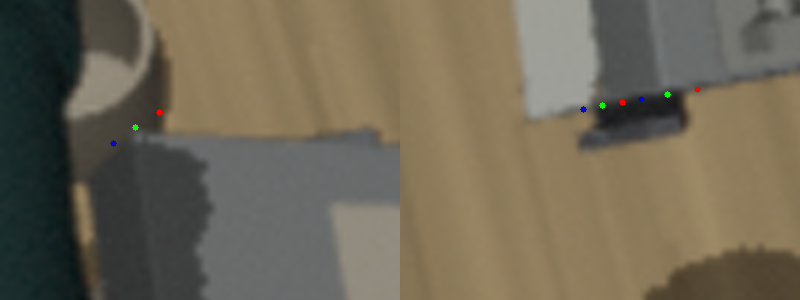

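View pics/l4.png

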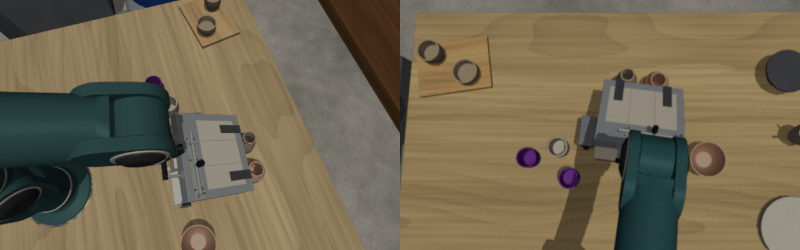

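```bash
python3 -c "
from rig import bot
print(bot.close_job())"
```

```text
the job is handed in; nothing more can be done
None
```

The bolt is fully back and the lid is open at about 30 degrees. The arm is still holding it by the handle with a 40 N grip. I handed the job in at about 13 s of the 43 s allowed.

- **Bolt:** I gripped the knob and drew it about 32 mm until it came up against its stop, with a 19 N reaction. The pictures afterwards show the knob moved and the bolt clear of the keeper.
- **Lid angle:** The arm's position puts it at about 29.8 degrees. In the scene picture the lid's front corners match the 30-degree projection.
- **Steadiness:** Over the last half second of holding, the tool moved no more than 0.1 mm. The outside force was about 5 N, roughly the lid's weight at the handle.
- **Bowl and beaker:** They look where they stood before. The cups were never touched, though I had no clear view of them.

Some things were not clean:

- **Forces near 30 degrees:** My commands there were a few millimetres off the lid's arc. The handle was pressed along its radius with about 39 N, then pulled with about 53 N, before I relaxed it. This went through the finger pads and stayed well under the 120 N wrist limit.
- **Knob detections:** With the lid up, the knob positions the network reported disagreed with the 30-degree projection by 5 to 6 pixels in some pictures. I relied on the lid corners and the arm's position instead.

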